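# Follow the processor on a coasting inspection turntable

## Task

Inspect the copper-lidded processor under raking lamp light: push the turntable (the yellow post is there for it) so that it coasts freely, either way round, at about one turn in four seconds (never as fast as a turn in two and a half seconds). While it coasts untouched and is still going round faster than a turn in seven and a half seconds, keep the gripper centred over the processor, within 15 mm sideways and with the grip point 30 to 80 mm above the lid, moving along with it for at least four seconds without a break. Then let the turntable run down, or stop it gently, and finish with the gripper in that same place over the resting processor; do not bump the circuit board, strike the turntable hard or disturb the other things on the bench.

Things in the scene. Friction and masses are not known exactly. Their poses are not given: they have to be found in the camera images.
- turntable: Fixed base of the inspection turntable, a dark steel foot 150 mm across; origin at the centre of its underside, on the vertical turning axis, on a 3 mm blue mat (so at z = 0.003). It never moves; its axes are the world's. It carries a round white platter, 260 mm across and 10 mm thick, its top 50 mm above the origin
- platter (a joint): Angle of the white platter, rad, counter-clockwise from above, unlimited. At 0 the processor lies on the +x side of the axis, the yellow post on the -y side. Low-friction bearing; nominal: inertia with board 0.0080 kg m2, mass 1.02 kg (differ by up to a fifth), drag 0.00028 N m s/rad, dry friction 0.00047 N m; from 1.6 rad/s it runs down in about 19 s
- post_top (a point): Centre of the top of the yellow upright post fixed on the platter: 18 mm across, 50 mm high above the platter, 105 mm from the axis, 90 degrees clockwise of the processor seen from above. Its top is 100 mm above the turntable's origin. The platter within 45 mm of the post is bare
- chip_top (a point): Centre of the top of the copper-lidded processor, 34 mm square, 92 mm from the turning axis; 69 mm above the turntable's origin. It turns with the platter; its z axis is up, its x axis points away from the axis
- board_mid (a point): Middle of the underside of the green circuit board, 224 x 92 x 4 mm, clamped between two aluminium bars over the platter, centred on the turning axis, long side along its x axis, the processor at its +x end (turns with it); parts stand up to 12 mm above its green face; this point is 60 mm above the turntable's origin. Bars 140 x 10 mm, 51 mm either side of the middle, tops at 68 mm
- spool: Bystander, to be left alone: grey solder-wire spool standing on its flange, 60 mm across, 40 mm high; origin at the centre of its underside
- flux_jar: Bystander, to be left alone: small flux jar with a green cap, 52 mm across, 50 mm high; origin at the centre of its underside
- cleaner: Bystander, to be left alone: cleaner bottle with a red cap, 48 mm across, 120 mm high; origin at the centre of its underside
- driver: Bystander, to be left alone: screwdriver lying on the blue mat, along its x axis; origin about its middle, underneath
- esd_brush: Bystander, to be left alone: brush lying on the blue mat, along its x axis; origin about its middle, underneath
- parts_tray: Bystander, to be left alone: clear divided tray of small parts, 120 x 90 x 25 mm; origin at the centre of its underside

How it is judged (in metres and radians):
On the way, in this order (a step that is already met when the one before it is completed fails the run):
1. the turntable coasts untouched at more than 1.2 rad/s ((velocity of joint platter above 1.2 rad/s or velocity of joint platter below -1.2 rad/s) and contact force between each of the arm, the fingers and turntable below 0.2 N), for 0.3 s.
2. the grip point stays within 15 mm sideways of the processor's centre and 30 to 80 mm above its lid for 4 s, while the turntable coasts untouched at more than 0.8 rad/s (horizontal distance between the grasp point and chip_top below 0.015 m and z of the grasp point in the frame of chip_top between 0.03 and 0.08 m and (velocity of joint platter above 0.8 rad/s or velocity of joint platter below -0.8 rad/s) and contact force between each of the arm, the fingers and turntable below 0.2 N), for 4 s.
At the end, for the whole second after the job is handed in: the turntable is at rest (under 0.05 rad/s) and untouched, and the grip point is within 15 mm sideways of the processor's centre and 30 to 80 mm above its lid (horizontal distance between the grasp point and chip_top below 0.015 m and z of the grasp point in the frame of chip_top between 0.03 and 0.08 m and contact force between each of the arm, the fingers and turntable below 0.2 N and not (velocity of joint platter above 0.05 rad/s or velocity of joint platter below -0.05 rad/s)).
It fails at once if the turntable is spun as fast as a turn in two and a half seconds (2.5 rad/s) (velocity of joint platter above 2.5 rad/s or velocity of joint platter below -2.5 rad/s).
It fails at once if the robot bumps the circuit board (over 2 N) (contact force between any of the arm, the fingers and platter_c4 above 2 N or contact force between any of the arm, the fingers and platter_c5 above 2 N).
It fails at once if the turntable is struck or pushed with more than 15 N (contact force between any of the arm, the fingers and turntable above 15 N).
It fails at once if another thing on the bench is moved by more than 20 mm (distance of any of spool, flux_jar, cleaner, driver, esd_brush, parts_tray from where it was at the start of the episode above 0.02 m).
It also fails if it takes over 72 s, if anything falls off the work surface, if the arm or the gripper's body presses on something with over 40 N, if the wrist force passes 120 N, or if a joint passes its speed limit or range.

## Robot

A 6-joint arm with a two-finger parallel gripper is mounted at the origin on the work surface. World frame = base frame: x ahead of the robot, y to its left, z up, the work surface at z = 0. Lengths are in mm, angles in rad, forces in N, time in s.
With the tool pointing down it reaches from about 350 to 875 mm from the base axis. Payload 4.2 kg.
Tool frame: the origin (TCP) lies midway between the tips of the shut fingers; the grasp point (between the pads) lies 19 mm behind it (arm.tcp_to_grasp is the distance from the TCP to the grasp point, in mm); z points along the fingers, y is the line along which they close (so a half turn about z gives the same grasp; the last joint's range is limited). The gripper opens to 85 mm and grips with 20 to 120 N. Pads are 22 mm wide; open, the fingers measure 114 mm over their backs; the gripper's body (76 mm by 85 mm) begins 54 mm behind the grasp point. The pads swing forward as they close: fully open they stand 13 mm farther back than shut.
Start: joints at [1.391, 0.385, 0.008, 0, -1.194, -0.259], TCP at [265.5, 565.782, 231.312] pointing down, gripper open.
Joint ranges: [-3.14, 3.14], [-1.21, 2.06], [-1.07, 1.41], [-3.16, 2.05], [-2.99, -0.16], [-3.1, 3.1]. Speed limits (rad/s): [2.79, 2.79, 3.14, 3.14, 3.14, 3.14].

## Interface

Orientations are given as a unit quaternion [x, y, z, w].
In Python, from bench import arm, get_image gives the robot as it stands.
- The arm moves only by the tool drive_tool, never from a script. Its argument "deltas" is a list of rows, each a list of 2 entries, a list of its own where there are three numbers: the shift along the tool's x, y, z in cm, then the turn, a rotation vector about the tool's x, y, z in degrees. In form: [[[x, y, z], [ax, ay, az]], ...]. A call has 1 to 12 rows; each row shifts and turns the commanded pose from where the row before left it, along the tool's axes as they then stand; what a row does not reach is not made up. A row lasts 1/10 s, in which the tool goes at most 50 mm and 8.59 degrees, less where a joint would pass 70% of its speed; a pose out of reach is approached as far as the arm can. A call with a gripper value outside its range is refused whole. "claw" is the finger opening in cm, from 0 to 8.54, set as the call begins (left out, the last holds). The fingers move at their own pace and stop on an object; the grip force is fixed at half the most. Time passes only in rows, so rows that do not move let the fingers close. It gives the time, the measured TCP pose, the force, the opening and the grip force at its end, in the units of the state.
- arm.read_state(): the state, without advancing time (a new reading comes with each control period).
- get_image(name): name is "scene" or "top" or "wrist"; returns a dict with "img" (480x640x3 uint8, red, green, blue), "fx", "fy", "cx", "cy" (pixels), "eye" and "orientation" of the camera in the world; the wrist camera has in their place "mount" (4x4, takes a point from camera to tool coordinates, whose origin is the TCP and whose axes are the flange's). Camera axes: x right, y down, z forward; pixel columns grow to the right and rows downward; lengths in mm; the calibration is good to about 2 mm. A picture is of the moment at which its call begins: read the wrist's pose just before it. There is no depth.
- arm.job_done(): hands the job in; it is judged then, once.
The state is a dict: "clock": time; "joints": joint angles; "joint_vel": joint speeds; "joint_efforts": joint torques, N m; "position": TCP position; "ee_rot": TCP orientation; "contact_force": force on the tool from outside, world axes, zero at the start; "wrist_torque": the same for the moment, N m; "gripper_width": finger opening in mm; "grasp_force": force on a finger pad.
Only numpy, scipy, OpenCV 4.12 (cv2) and the standard library are available. Lean on these libraries where they do the work, as an engineer would, in place of code of your own. Each camera call takes 0.05 s, during which the arm holds its last target. There are 200 camera calls.

## Working session

There is one attempt and no reset: what is moved stays moved. The work goes in short steps, Python scripts to look and compute and a tool call to move; the robot and the scene stay as the last step left them, time stands still between calls to the robot, and variables do not carry over. Pictures are saved under pics/ and viewed, at most 10 in all, crops included, and the job is handed in when it is done.

Besides the shell and the picture viewer there is one more tool, called as name([rows], argument=value, ...), one row to a line, values as JSON. drive_tool: Moves the arm, as the interface text tells. Its arguments: {"type":"object","properties":{"deltas":{"type":"array"},"claw":{"type":"number"}},"required":["deltas"]}

```bash
ls; mkdir -p pics; python3 - <<'E'
from bench import arm,get_image
import cv2,json
s=arm.read_state();print(s)
for n in("top","scene"):
    d=get_image(n);cv2.imwrite(f"pics/{n}0.png",d["img"][:,:,::-1]);print({k:v for k,v in d.items() if k!="img"})
print(arm.read_state()["clock"])
E
```

```text
pics
{'clock': 0.0, 'joints': array([ 1.39062879e+00,  3.85549356e-01,  6.57949007e-03, -5.08578496e-04,
       -1.19399478e+00, -2.58615368e-01]), 'joint_vel': array([-0.00026027,  0.00048356,  0.001051  ,  0.00195546, -0.00120275,
       -0.00189301]), 'joint_efforts': array([-3.52696516e-04, -3.92289984e+01,  1.88401884e+01,  4.18633282e+00,
       -4.67157253e-03, -1.46825101e-05]), 'position': array([265.24328718, 565.25638793, 230.20638029]), 'ee_rot': array([ 9.76009048e-01, -2.17727139e-01, -1.93652511e-04,  1.09259235e-03]), 'contact_force': array([-0.72192421,  0.18541028, -0.25877448]), 'wrist_torque': array([ 0.0208617 , -0.01969498,  0.01042496]), 'grasp_force': 0.0, 'gripper_width': 85.49731917979595}
{'fx': 486.989175474159, 'fy': 486.989175474159, 'cx': 320.3413906349, 'cy': 236.68318092949775, 'eye': array([ 333.04982277,   -5.87708489, 1296.04532359]), 'orientation': array([-0.70249114,  0.70895665, -0.03950855,  0.04822597])}
{'fx': 520.7021807109758, 'fy': 520.7021807109758, 'cx': 316.4749792297355, 'cy': 232.04170022904393, 'eye': array([1641.89993358, -105.42322542,  841.13765075]), 'orientation': array([ 0.65887452,  0.58195692, -0.32404565, -0.3495782 ])}
0.1
```

View pics/top0.png

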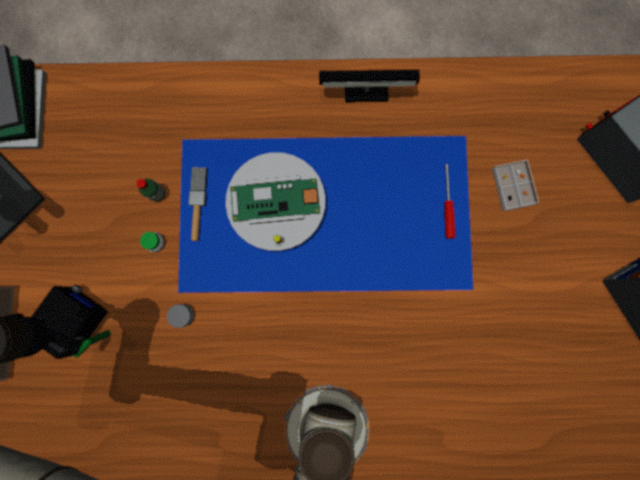

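View pics/scene0.png

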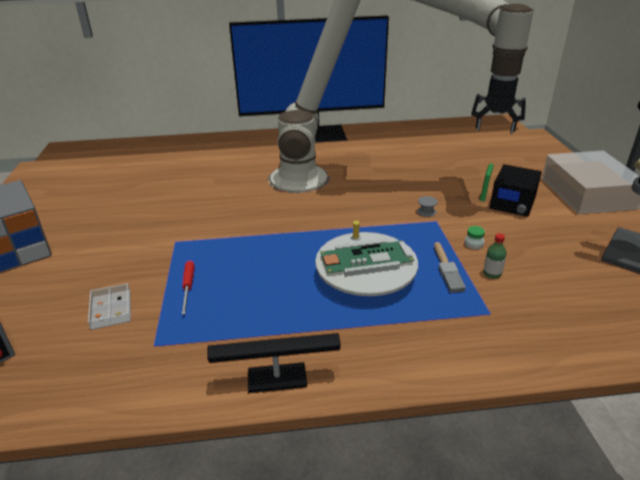

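The top view shows the platter centred near (276,201), the copper chip near (311,197) and the post at (278,239). In the scene view the chip is near (332,260) and the post top near (356,224). The arm starts to the left of the platter.

```bash
cat > h.py <<'E'
import numpy as np,cv2
from scipy.spatial.transform import Rotation as R
from bench import arm,get_image
def ray(d,p):
    return d["eye"],R.from_quat(d["orientation"]).apply([(p[0]-d["cx"])/d["fx"],(p[1]-d["cy"])/d["fy"],1.])
def onz(d,p,z):
    e,v=ray(d,p);return e+v*(z-e[2])/v[2]
def tri(d1,p1,d2,p2):
    (a,u),(b,v)=ray(d1,p1),ray(d2,p2)
    s=np.linalg.lstsq(np.c_[u,-v],b-a,rcond=None)[0]
    A,B=a+u*s[0],b+v*s[1];return (A+B)/2,np.linalg.norm(A-B)
def blobs(img,lo,hi,box,amin=8):
    m=cv2.inRange(cv2.cvtColor(img,cv2.COLOR_RGB2HSV),np.array(lo),np.array(hi))
    x0,y0,x1,y1=box;k=np.zeros_like(m);k[y0:y1,x0:x1]=m[y0:y1,x0:x1]
    n,l,s,c=cv2.connectedComponentsWithStats(k)
    return sorted([(int(s[i,4]),c[i].round(1).tolist(),s[i,:4].tolist()) for i in range(1,n) if s[i,4]>=amin],reverse=True)[:3],k
COP=((5,130,90),(17,255,255));YEL=((22,130,80),(33,255,255))
def platter(d,box,z=53):
    hsv=cv2.cvtColor(d["img"],cv2.COLOR_RGB2HSV)
    m=cv2.inRange(hsv,np.array((0,0,120)),np.array((180,60,255)));k=np.zeros_like(m);x0,y0,x1,y1=box;k[y0:y1,x0:x1]=m[y0:y1,x0:x1]
    c=max(cv2.findContours(k,cv2.RETR_EXTERNAL,cv2.CHAIN_APPROX_NONE)[0],key=cv2.contourArea)
    c=cv2.convexHull(c)[:,0].astype(float)
    P=np.array([onz(d,p,z)[:2] for p in c]).astype(np.float32)
    (x,y),r=cv2.minEnclosingCircle(P)
    e=cv2.fitEllipse(P); return np.round(e[0],1),np.round(e[1],1),(x,y,r)
E
python3 - <<'E'
from h import *
t=get_image("top");s=get_image("scene")
bt=(215,140,340,260);bs=(305,215,430,305)
for n,c in(("cop",COP),("yel",YEL)):
    print(n,blobs(t["img"],*c,bt)[0],blobs(s["img"],*c,bs)[0])
a=blobs(t["img"],*COP,bt)[0][0][1];b=blobs(s["img"],*COP,bs)[0][0][1]
print("chip",tri(t,a,s,b),onz(t,a,72),onz(s,b,72))
print("platter",platter(t,bt),platter(s,bs))
a=blobs(t["img"],*YEL,bt)[0][0];b=blobs(s["img"],*YEL,bs)[0][0];print("post centroid",tri(t,a[1],s,b[1]),onz(t,a[1],95),onz(s,b[1],78))
for nm,p in dict(spool=(180,316),jar=(152,241),bottle=(150,188),brushend=(195,238),brushtip=(199,170),drv=(450,220)).items(): print(nm,onz(t,p,30).round())
E
```

```text
cop [(182, [309.9, 195.7], [303, 189, 15, 14])] [(1148, [354.9, 219.8], [305, 215, 125, 15]), (33, [332.6, 260.7], [328, 257, 11, 7])]
yel [(33, [276.8, 238.5], [274, 236, 7, 7])] [(76, [355.7, 228.2], [353, 221, 7, 17])]
chip (array([576.06326371,  63.31411229, 171.54814005]), np.float64(64.97609923725521)) [591.90896643  34.45673131  72.        ] [419.31257545 125.95141673  72.        ]
platter (array([584.3, 125.5]), array([257.1, 258. ]), (583.8480834960938, 125.6659927368164, 129.39883422851562)) (array([585.8, 125.9]), array([259.7, 263.3]), (585.9797973632812, 126.96932983398438, 132.13314819335938))
post centroid (array([480.83863411, 117.41943829,  83.92911136]), np.float64(0.7674203613367978)) [479.53757842 116.67294451  95.        ] [471.77103264 118.76970902  78.        ]
spool [289. 373.  30.]
jar [484. 452.  30.]
bottle [626. 462.  30.]
brushend [491. 339.  30.]
brushtip [674. 332.  30.]
drv [ 532. -331.   30.]
```

drive_tool([
  [[0,0,0],[0,0,-8.5]],
  [[0,0,0],[0,0,-8.5]],
  [[0,0,0],[0,0,-8.5]],
  [[0,0,0],[0,0,-8.5]],
  [[0,0,0],[0,0,-8.5]],
  [[0,0,0],[0,0,-8.5]],
  [[0,0,0],[0,0,0]],
  [[0,0,0],[0,0,0]],
], claw=0)

```text
clock: 1.0
position: [265.4, 565.7, 231.1]
ee_rot: [0.975, 0.222, -0.0, 0.0]
contact_force: [0.1, 0.1, 0.1]
gripper_width: 0.3
grasp_force: 0.0
```

```bash
cat >> h.py <<'E'
C=np.array([585.,126.])
def totool(dw,q=None):
    return R.from_quat(arm.read_state()["ee_rot"] if q is None else q).inv().apply(dw)
E
python3 - <<'E'
from h import *
s=arm.read_state();print(s["clock"],s["position"],R.from_quat(s["ee_rot"]).as_matrix().round(3),s["gripper_width"],arm.tcp_to_grasp)
P=lambda f:C+105*np.array([np.cos(f),np.sin(f)])
n=R.from_quat(s["ee_rot"]).as_matrix()[:2,1]
st=P(np.radians(184.5))-36*n
print(st,totool(np.r_[st,200]-s["position"]),totool(np.r_[st,85]-np.r_[st,200]))
f=np.radians(184.5)
for w in(.2,.45,.7,.95,1.2,1.4,1.55,1.55):
    print(totool(np.r_[P(f+w*.1)-P(f),0]).round(1));f+=w*.1
E
```

```text
1.0 [265.42943448 565.70318276 231.09178113] [[ 0.901  0.433 -0.   ]
 [ 0.433 -0.901 -0.   ]
 [-0.     0.    -1.   ]] 0.2545519790937219 18.700000000000003
[464.7212662  150.20504661] [ -0.4651217  460.811751    31.22415716] [ 3.62580192e-02 -3.29984061e-02  1.14999990e+02]
[-0.7  2.   0. ]
[-1.5  4.5  0. ]
[-2.   7.1  0. ]
[-1.9  9.8  0. ]
[-1.  12.6  0. ]
[ 0.7 14.7  0. ]
[ 3.2 15.9  0. ]
[ 5.6 15.3  0. ]
```

drive_tool([
  [[0,1.5,0.5],[0,0,0]],
  [[0,3,0.5],[0,0,0]],
  [[0,4,0.5],[0,0,0]],
  [[0,4,0.5],[0,0,0]],
  [[0,4,0.5],[0,0,0]],
  [[0,4,0.5],[0,0,0]],
  [[0,4,0],[0,0,0]],
  [[0,3,0],[0,0,0]],
  [[0,1.3,0],[0,0,0]],
  [[0,1.3,0],[0,0,0]],
  [[0,1.3,0],[0,0,0]],
  [[0,1.3,0],[0,0,0]],
])

```text
clock: 2.2
position: [408.4, 271.4, 201.3]
ee_rot: [0.975, 0.224, 0.0, -0.0]
contact_force: [0.1, -0.4, 0.2]
gripper_width: -0.4
grasp_force: 0.0
```

drive_tool([
  [[0,1.3,0],[0,0,0]],
])

```text
clock: 2.3
position: [414.1, 259.5, 201.2]
ee_rot: [0.975, 0.224, -0.0, 0.0]
contact_force: [0.6, 0.1, -0.3]
gripper_width: 0.2
grasp_force: 0.0
```

drive_tool([
  [[0,0,0],[0,0,0]],
])

```text
clock: 2.4
position: [414.2, 258.8, 201.2]
ee_rot: [0.975, 0.223, -0.0, 0.0]
contact_force: [-0.9, 0.1, -0.2]
gripper_width: -0.1
grasp_force: 0.0
```

drive_tool([
  [[0,0,0],[0,0,0]],
  [[0,0,0],[0,0,0]],
  [[0,0,0],[0,0,0]],
])

```text
clock: 2.7
position: [413.7, 260.2, 201.3]
ee_rot: [0.975, 0.224, 0.0, -0.0]
contact_force: [0.5, -0.2, 0.4]
gripper_width: 0.0
grasp_force: 0.0
```

drive_tool([
  [[0,2,0],[0,0,0]],
  [[0,3,0],[0,0,0]],
  [[-0.2,3,0],[0,0,0]],
  [[0,2.6,0],[0,0,0]],
  [[0,1.5,0],[0,0,0]],
  [[0,0,2],[0,0,0]],
  [[0,0,3],[0,0,0]],
  [[0,0,3],[0,0,0]],
  [[0,0,2.5],[0,0,0]],
  [[0,0,1.1],[0,0,0]],
  [[0,0,0],[0,0,0]],
])

```text
clock: 3.8
position: [464.1, 149.8, 84.1]
ee_rot: [0.975, 0.224, -0.002, 0.001]
contact_force: [1.0, 0.4, 0.0]
gripper_width: -0.3
grasp_force: 0.0
```

```bash
python3 - <<'E'
from h import *
s=arm.read_state();print(s["position"])
t=get_image("top");bt=(215,140,340,260)
print(blobs(t["img"],*YEL,bt)[0],blobs(t["img"],*COP,bt)[0])
i=get_image("scene")["img"][200:310,290:450];cv2.imwrite("pics/a.png",cv2.resize(i[:,:,::-1],None,fx=4,fy=4))
d=get_image("wrist");print(d["mount"].round(2),d["fx"])
cv2.imwrite("pics/w.png",d["img"][:,:,::-1])
E
```

```text
[464.08718011 149.83689458  84.10327471]
[] [(182, [309.9, 195.6], [303, 189, 15, 14])]
[[   0.     -0.95   -0.3    77.85]
 [   1.      0.     -0.      0.37]
 [   0.     -0.3     0.95 -143.27]
 [   0.      0.      0.      1.  ]] 396.2053950825762
```

View pics/a.png

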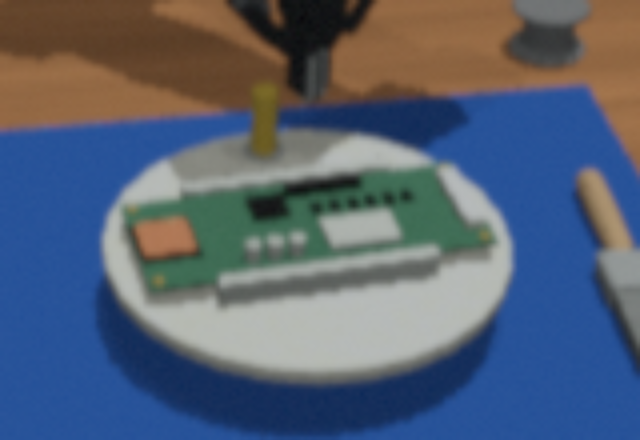

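View pics/w.png

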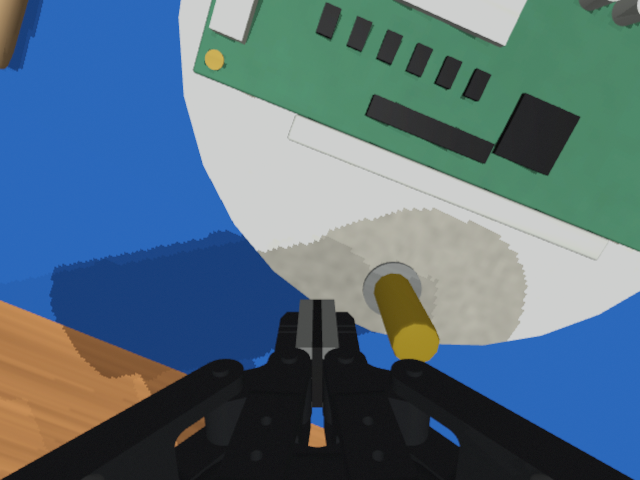

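The wrist picture shows the post top at (415,343) and the closed fingertips at (318,318). That puts the post about 34 mm along tool +y, centred in tool x, so I'll close the gap slowly.

drive_tool([
  [[0,0.3,0],[0,0,0]],
  [[0,0.3,0],[0,0,0]],
  [[0,0.2,0],[0,0,0]],
  [[0,0.1,0],[0,0,0]],
  [[0,0.1,0],[0,0,0]],
  [[0,0.1,0],[0,0,0]],
  [[0,0.1,0],[0,0,0]],
  [[0,0,0],[0,0,0]],
])

```text
clock: 4.75
position: [470.0, 139.2, 85.3]
ee_rot: [0.975, 0.224, -0.0, 0.0]
contact_force: [0.7, -0.4, -0.2]
gripper_width: -0.2
grasp_force: 0.0
```

```bash
cat >> h.py <<'E'
def wray(d,s,p):
    M=d["mount"];v=M[:3,:3]@[(p[0]-d["cx"])/d["fx"],(p[1]-d["cy"])/d["fy"],1.]
    r=R.from_quat(s["ee_rot"]);return s["position"]+r.apply(M[:3,3]),r.apply(v)
def wonz(d,s,p,z):
    e,v=wray(d,s,p);return e+v*(z-e[2])/v[2]
E
python3 - <<'E'
from h import *
s=arm.read_state();d=get_image("wrist");print(s["position"])
i=d["img"][230:430,220:520];cv2.imwrite("pics/w2.png",cv2.resize(i[:,:,::-1],None,fx=2.5,fy=2.5))
b,_=blobs(d["img"],(20,150,110),(33,255,255),(0,230,640,480));print(b)
E
```

```text
[470.01662879 139.16337142  85.26217201]
[(1507, [382.2, 341.4], [359, 321, 47, 42])]
```

View pics/w2.png

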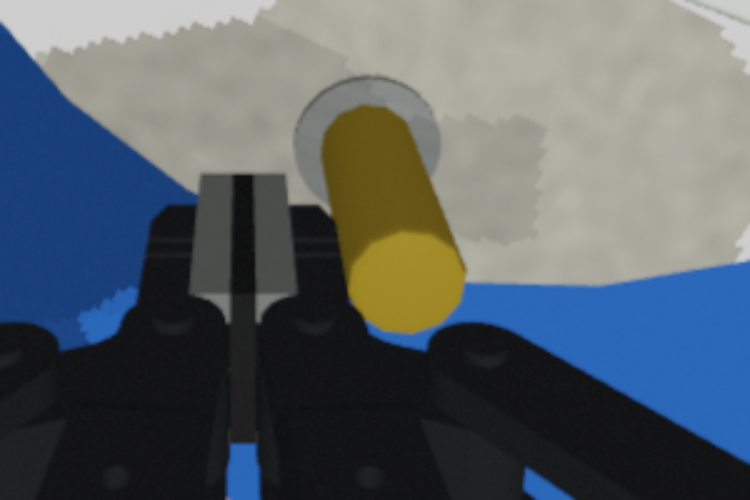

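The fingers are about 1 mm from the post and centred on it. Now the ramped arc push, lifting away at the end.

drive_tool([
  [[-0.07,0.2,0],[0,0,0]],
  [[-0.15,0.45,0],[0,0,0]],
  [[-0.2,0.7,0],[0,0,0]],
  [[-0.19,1.0,0],[0,0,0]],
  [[-0.1,1.25,0],[0,0,0]],
  [[0.05,1.45,0],[0,0,0]],
  [[0.3,1.6,0],[0,0,0]],
  [[0.55,1.55,0],[0,0,0]],
  [[0.3,0.7,-2],[0,0,0]],
  [[0,0,-4],[0,0,0]],
  [[0,0,-4],[0,0,0]],
  [[0,0,0],[0,0,0]],
])

```text
clock: 6.0
position: [517.1, 61.2, 191.3]
ee_rot: [0.975, 0.224, 0.006, -0.0]
contact_force: [0.6, -0.6, -0.8]
gripper_width: 0.2
grasp_force: 0.0
```

```bash
cat >> h.py <<'E'
import json,os
def obs(name):
    """platter angle from chip (and post) in a fixed camera or wrist"""
    s=arm.read_state();d=get_image(name);out=[]
    f=(lambda p,z:wonz(d,s,p,z)) if name=="wrist" else (lambda p,z:onz(d,p,z))
    box=(215,140,340,260) if name=="top" else (0,0,640,480)
    for nm,col,z,r0 in(("chip",COP,72,92),("post",YEL,98,105)):
        for a,c,b in blobs(d["img"],*col,box,20 if name!="wrist" else 200)[0]:
            v=f(c,z)[:2]-C;r=np.hypot(*v)
            if abs(r-r0)<12: out.append((nm,a,round(r,1),round(float(np.arctan2(v[1],v[0])+(np.pi/2 if nm=="post" else 0))%(2*np.pi),4)))
    print(name,round(s["clock"],3),out);return s["clock"],out
E
python3 - <<'E'
from h import *
print(arm.read_state()["position"])
for i in range(6): obs("top");
E
```

```text
[517.11902414  61.17471837 191.26700603]
top 6.0 [('chip', 37, np.float64(101.6), 0.0489)]
top 6.05 [('chip', 67, np.float64(99.6), 0.1151)]
top 6.1 [('chip', 93, np.float64(97.3), 0.1877), ('post', 30, np.float64(105.7), 0.1504)]
top 6.15 [('chip', 112, np.float64(94.8), 0.2682), ('post', 31, np.float64(104.8), 0.2292)]
top 6.2 [('chip', 131, np.float64(93.3), 0.3392), ('post', 35, np.float64(104.4), 0.3121)]
top 6.25 [('chip', 148, np.float64(92.2), 0.4156), ('post', 33, np.float64(105.0), 0.3888)]
```

drive_tool([
  [[0,0,2],[0,0,0]],
  [[0,0,3],[0,0,0]],
  [[0,0,2.4],[0,0,0]],
  [[0,0,0],[0,0,0]],
])

```text
clock: 6.7
position: [510.3, 60.2, 107.3]
ee_rot: [0.975, 0.223, -0.005, 0.001]
contact_force: [0.0, 1.1, 0.3]
gripper_width: -0.2
grasp_force: 0.0
```

```bash
python3 - <<'E'
from h import *
for i in range(5): obs("top")
print(arm.read_state()["position"],arm.read_state()["clock"])
E
```

```text
top 6.7 [('chip', 172, np.float64(91.1), 1.1093), ('post', 30, np.float64(104.0), 1.0983)]
top 6.75 [('chip', 171, np.float64(91.0), 1.1847), ('post', 32, np.float64(104.5), 1.1728)]
top 6.8 [('chip', 173, np.float64(90.8), 1.2634), ('post', 32, np.float64(104.1), 1.2492)]
top 6.85 [('chip', 169, np.float64(91.6), 1.3314), ('post', 31, np.float64(104.1), 1.3253)]
top 6.9 [('chip', 149, np.float64(92.5), 1.3941), ('post', 33, np.float64(104.0), 1.4073)]
[514.18236045  61.66166771 112.5650256 ] 6.95
```

drive_tool([
  [[0,0,0],[0,0,0]],
  [[0,0,0],[0,0,0]],
  [[0,0,0],[0,0,0]],
])

```text
clock: 7.25
position: [513.4, 61.4, 111.8]
ee_rot: [0.975, 0.224, 0.001, -0.0]
contact_force: [-0.0, -0.6, -0.6]
gripper_width: -0.1
grasp_force: 0.0
```

```bash
python3 - <<'E'
from h import *
for i in range(4): obs("top")
print(arm.read_state()["position"],arm.read_state()["clock"])
E
```

```text
top 7.25 [('post', 31, np.float64(103.9), 1.9304)]
top 7.3 [('post', 31, np.float64(104.1), 2.009)]
top 7.35 [('post', 30, np.float64(103.9), 2.0754)]
top 7.4 [('post', 33, np.float64(103.9), 2.1519)]
[513.24482833  61.31524249 111.40026667] 7.45
```

```bash
cat >> h.py <<'E'
from scipy.optimize import least_squares
from scipy.integrate import solve_ivp
def model(p,t0,ts):
    # p: theta0, omega0, drag scale
    f=lambda t,y:[y[1],-p[2]*(.00028*y[1]+.00047)/.008]
    return solve_ivp(f,(t0,max(ts)+.01),p[:2],t_eval=ts,rtol=1e-6).y
def fit(data,t0):
    t,a=np.array(data).T
    r=least_squares(lambda p:np.r_[(model(p,t0,t)[0]-a)/.012,(p[2]-1)/.15],[a[0],1.5,1.])
    print("fit",r.x.round(4),"res",np.round((model(r.x,t0,t)[0]-a),3));return r.x
def plan(p,t0,n,wait=0,r=92):
    s=arm.read_state();t=s["clock"]+.1*np.arange(wait+1,n+1)
    th,w=model(p,t0,t);X=C+r*np.c_[np.cos(th),np.sin(th)]
    cur=s["position"].copy();Rm=R.from_quat([.975,.2236,0,0])
    print("clock",s["clock"],"pos",cur.round(1),"w",w[[0,-1]].round(3))
    for x in X:
        d=Rm.inv().apply(np.r_[x,112]-cur)/10;d=d.round(1);print(d.tolist(),end=" ");cur+=Rm.apply(d*10)
    print("\nend",cur.round(1))
E
cat > data.py <<'E'
data=[(6.15,.2292),(6.2,.3121),(6.25,.3888),(6.7,1.1035),(6.75,1.178),(6.8,1.256),(6.85,1.3253),(6.9,1.4073),(7.25,1.9304),(7.3,2.009),(7.35,2.0754),(7.4,2.1519)]
E
python3 - <<'E'
from h import *
from data import data
p=fit(data,6.15)
s=arm.read_state();v=s["position"][:2]-C;print(np.hypot(*v),np.arctan2(v[1],v[0])%6.283,s["clock"])
print(model(p,6.15,7.45+.1*np.arange(0,14))[0].round(3))
E
```

```text
fit [0.2311 1.6098 1.0212] res [ 0.002 -0.001  0.003 -0.005 -0.002 -0.003  0.004 -0.002  0.001 -0.003
  0.004  0.001]
96.60705209818155 3.8750311102599184 7.45
[2.226 2.372 2.516 2.659 2.801 2.942 3.082 3.221 3.359 3.496 3.631 3.766
 3.899 4.031]
```

drive_tool([
  [[0,0,0],[0,0,0]],
  [[0,0,0],[0,0,0]],
  [[0,0,0],[0,0,0]],
  [[0,0,0],[0,0,0]],
  [[0,0,0],[0,0,0]],
  [[0,0,0],[0,0,0]],
  [[0,0,0],[0,0,0]],
  [[0,0,0],[0,0,0]],
  [[0,0,0],[0,0,0]],
])

```text
clock: 8.35
position: [513.2, 61.3, 111.3]
ee_rot: [0.975, 0.224, 0.0, 0.0]
contact_force: [0.2, 0.4, -0.4]
gripper_width: -0.2
grasp_force: 0.0
```

```bash
python3 - <<'E'
from h import *
from data import data
for i in range(2):
    t,o=obs("top"); data+=[(t,x[3]) for x in o if x[0]=="post"]
open("data.py","w").write("data="+repr([(float(a),float(b)) for a,b in data]))
p=fit(data,6.15)
plan(p,6.15,12,wait=1)
E
```

```text
top 8.35 [('chip', 54, np.float64(100.4), 3.4643)]
top 8.4 [('chip', 50, np.float64(100.9), 3.5191)]
fit [0.2311 1.6098 1.0212] res [ 0.002 -0.001  0.003 -0.005 -0.002 -0.003  0.004 -0.002  0.001 -0.003
  0.004  0.001]
clock 8.45 pos [513.2  61.3 111.3] w [1.329 1.223]
[0.5, 0.1, -0.1] [0.4, 1.1, 0.0] [0.6, 1.1, 0.0] [0.7, 0.9, 0.0] [0.9, 0.9, 0.0] [0.9, 0.7, 0.0] [1.0, 0.6, 0.0] [1.0, 0.5, 0.0] [1.1, 0.4, 0.0] [1.2, 0.1, 0.0] [1.1, 0.1, 0.0] 
end [626.2  43.8 112.3]
```

drive_tool([
  [[0,0,0],[0,0,0]],
  [[0.5,0.1,-0.1],[0,0,0]],
  [[0.4,1.1,0],[0,0,0]],
  [[0.6,1.1,0],[0,0,0]],
  [[0.7,0.9,0],[0,0,0]],
  [[0.9,0.9,0],[0,0,0]],
  [[0.9,0.7,0],[0,0,0]],
  [[1.0,0.6,0],[0,0,0]],
  [[1.0,0.5,0],[0,0,0]],
  [[1.1,0.4,0],[0,0,0]],
  [[1.2,0.1,0],[0,0,0]],
  [[1.1,0.1,0],[0,0,0]],
])

```text
clock: 9.65
position: [627.2, 44.3, 112.2]
ee_rot: [0.975, 0.224, -0.0, -0.0]
contact_force: [-0.1, -0.7, -0.4]
gripper_width: 0.1
grasp_force: 0.0
```

```bash
cat > step.py <<'E'
import sys
from h import *
from data import data
cam,n=sys.argv[1],int(sys.argv[2])
t,o=obs(cam)
p=fit(data,data[0][0]);pred=model(p,data[0][0],[t])[0][0]
for x in o:
    a=x[3]+2*np.pi*round((pred-x[3])/(2*np.pi));print("resid",x[0],x[2],round(a-pred,4))
    if cam=="top" and x[0]=="post" or cam=="wrist" and x[0]=="chip":
        if abs(a-pred)<.15: data.append((float(t),float(a)))
open("data.py","w").write("data="+repr(data))
p=fit(data,data[0][0]);plan(p,data[0][0],n)
E
python3 step.py top 12
```

```text
top 9.65 [('chip', 58, np.float64(91.8), 5.0538), ('post', 35, np.float64(105.6), 5.1028)]
fit [0.2311 1.6098 1.0212] res [ 0.002 -0.001  0.003 -0.005 -0.002 -0.003  0.004 -0.002  0.001 -0.003
  0.004  0.001]
resid chip 91.8 -0.1208
resid post 105.6 -0.0718
fit [0.2313 1.617  1.1653] res [ 0.002 -0.     0.004 -0.003 -0.    -0.002  0.005 -0.001 -0.    -0.006
  0.001 -0.003  0.003]
clock 9.7 pos [628.8  44.9 112.2] w [1.161 1.037]
[0.7, -0.1, 0.0] [1.0, -0.2, 0.0] [1.0, -0.3, 0.0] [1.0, -0.4, 0.0] [0.9, -0.5, 0.0] [0.8, -0.6, 0.0] [0.7, -0.7, 0.0] [0.7, -0.7, 0.0] [0.6, -0.8, 0.0] [0.5, -0.9, 0.0] [0.3, -0.9, 0.0] [0.3, -0.9, 0.0] 
end [674.8 144.9 112.2]
```

drive_tool([
  [[0.7,-0.1,0],[0,0,0]],
  [[1.0,-0.2,0],[0,0,0]],
  [[1.0,-0.3,0],[0,0,0]],
  [[1.0,-0.4,0],[0,0,0]],
  [[0.9,-0.5,0],[0,0,0]],
  [[0.8,-0.6,0],[0,0,0]],
  [[0.7,-0.7,0],[0,0,0]],
  [[0.7,-0.7,0],[0,0,0]],
  [[0.6,-0.8,0],[0,0,0]],
  [[0.5,-0.9,0],[0,0,0]],
])

```text
clock: 10.7
position: [674.7, 125.9, 112.3]
ee_rot: [0.975, 0.224, -0.0, -0.0]
contact_force: [-0.7, 0.6, -0.1]
gripper_width: -0.4
grasp_force: 0.0
```

```bash
python3 step.py top 12
```

```text
top 10.7 [('post', 34, np.float64(104.9), 6.271)]
fit [0.2313 1.617  1.1653] res [ 0.002 -0.     0.004 -0.003 -0.    -0.002  0.005 -0.001 -0.    -0.006
  0.001 -0.003  0.003]
resid post 104.9 -0.0085
fit [0.2308 1.6187 1.1778] res [ 0.002 -0.001  0.003 -0.003 -0.    -0.002  0.006 -0.    -0.    -0.005
  0.002 -0.002 -0.001  0.002]
clock 10.75 pos [674.8 127.4 112.3] w [1.038 0.918]
[0.6, -1.0, 0.0] [0.3, -0.9, 0.0] [0.1, -1.0, 0.0] [0.1, -0.9, 0.0] [-0.1, -0.9, 0.0] [-0.1, -0.9, 0.0] [-0.3, -0.9, 0.0] [-0.3, -0.8, 0.0] [-0.3, -0.8, 0.0] [-0.5, -0.8, 0.0] [-0.5, -0.7, 0.0] [-0.5, -0.6, 0.0] 
end [616.8 212.7 112.3]
```

Tracking is within about 1 mm.

drive_tool([
  [[0.6,-1.0,0],[0,0,0]],
  [[0.3,-0.9,0],[0,0,0]],
  [[0.1,-1.0,0],[0,0,0]],
  [[0.1,-0.9,0],[0,0,0]],
  [[-0.1,-0.9,0],[0,0,0]],
  [[-0.1,-0.9,0],[0,0,0]],
  [[-0.3,-0.9,0],[0,0,0]],
  [[-0.3,-0.8,0],[0,0,0]],
  [[-0.3,-0.8,0],[0,0,0]],
  [[-0.5,-0.8,0],[0,0,0]],
  [[-0.5,-0.7,0],[0,0,0]],
  [[-0.5,-0.6,0],[0,0,0]],
])

```text
clock: 11.95
position: [615.9, 210.6, 112.4]
ee_rot: [0.975, 0.224, -0.0, -0.0]
contact_force: [-0.1, 0.6, -0.1]
gripper_width: 0.3
grasp_force: 0.0
```

```bash
python3 step.py top 12
```

```text
top 11.95 [('chip', 42, np.float64(87.4), 1.2984), ('post', 32, np.float64(103.9), 1.2407)]
fit [0.2308 1.6187 1.1778] res [ 0.002 -0.001  0.003 -0.003 -0.    -0.002  0.006 -0.    -0.    -0.005
  0.002 -0.002 -0.001  0.002]
resid chip 87.4 0.0769
resid post 103.9 0.0192
fit [0.2327 1.6142 1.1561] res [ 0.003  0.001  0.005 -0.003 -0.001 -0.002  0.005 -0.001 -0.002 -0.007
 -0.    -0.004  0.001  0.008 -0.004]
clock 12.0 pos [614.9 210.9 112.4] w [0.91  0.797]
[-0.8, -1.0, 0.0] [-0.7, -0.5, 0.0] [-0.7, -0.4, 0.0] [-0.8, -0.3, 0.0] [-0.7, -0.3, 0.0] [-0.8, -0.2, 0.0] [-0.8, -0.1, 0.0] [-0.8, -0.1, 0.0] [-0.7, 0.0, 0.0] [-0.8, 0.1, 0.0] [-0.7, 0.1, 0.0] [-0.7, 0.2, 0.0] 
end [523.  194.2 112.4]
```

drive_tool([
  [[-0.8,-1.0,0],[0,0,0]],
  [[-0.7,-0.5,0],[0,0,0]],
  [[-0.7,-0.4,0],[0,0,0]],
  [[-0.8,-0.3,0],[0,0,0]],
  [[-0.7,-0.3,0],[0,0,0]],
  [[-0.8,-0.2,0],[0,0,0]],
  [[-0.8,-0.1,0],[0,0,0]],
  [[-0.8,-0.1,0],[0,0,0]],
  [[-0.7,0,0],[0,0,0]],
  [[-0.8,0.1,0],[0,0,0]],
  [[-0.7,0.1,0],[0,0,0]],
  [[-0.7,0.2,0],[0,0,0]],
])

```text
clock: 13.2
position: [524.3, 193.2, 112.3]
ee_rot: [0.975, 0.224, 0.0, 0.0]
contact_force: [-0.4, 0.4, -0.3]
gripper_width: -0.3
grasp_force: 0.0
```

```bash
python3 step.py top 12; python3 - <<'E'
from h import *
from data import data
p=fit(data,data[0][0])
t=np.arange(13,26,.5);y=model(p,data[0][0],t);k=np.argmax(y[1]<.0);print(t[k],y[0][max(k-1,0)],(y[0][max(k-1,0)]%6.283))
E
```

```text
top 13.2 [('chip', 58, np.float64(93.0), 2.4133), ('post', 35, np.float64(104.1), 2.3361)]
fit [0.2327 1.6142 1.1561] res [ 0.003  0.001  0.005 -0.003 -0.001 -0.002  0.005 -0.001 -0.002 -0.007
 -0.    -0.004  0.001  0.008 -0.004]
resid chip 93.0 0.101
resid post 104.1 0.0238
fit [0.235  1.6093 1.1369] res [ 0.006  0.003  0.006 -0.003 -0.001 -0.002  0.004 -0.002 -0.003 -0.009
 -0.002 -0.006 -0.001  0.01   0.004 -0.006]
clock 13.25 pos [523.3 192.4 112.3] w [0.79  0.684]
[-1.2, 0.3, 0.0] [-0.6, 0.3, 0.0] [-0.6, 0.4, 0.0] [-0.6, 0.4, 0.0] [-0.5, 0.4, 0.0] [-0.5, 0.5, 0.0] [-0.5, 0.5, 0.0] [-0.4, 0.6, 0.0] [-0.3, 0.5, 0.0] [-0.3, 0.6, 0.0] [-0.3, 0.6, 0.0] [-0.2, 0.6, 0.0] 
end [494.1 114.9 112.3]
fit [0.235  1.6093 1.1369] res [ 0.006  0.003  0.006 -0.003 -0.001 -0.002  0.004 -0.002 -0.003 -0.009
 -0.002 -0.006 -0.001  0.01   0.004 -0.006]
23.5 12.317536070379017 6.0345360703790165
```

drive_tool([
  [[0,0,-2],[0,0,0]],
  [[0,0,-3],[0,0,0]],
  [[0,0,-2],[0,0,0]],
  [[0,0,0],[0,0,0]],
  [[0,0,0],[0,0,0]],
  [[0,0,0],[0,0,0]],
  [[0,0,0],[0,0,0]],
  [[0,0,0],[0,0,0]],
  [[0,0,0],[0,0,0]],
  [[0,0,0],[0,0,0]],
  [[0,0,0],[0,0,0]],
  [[0,0,0],[0,0,0]],
])

```text
clock: 14.45
position: [524.7, 193.6, 182.3]
ee_rot: [0.975, 0.224, -0.0, 0.0]
contact_force: [-0.3, 0.1, 0.1]
gripper_width: 0.3
grasp_force: 0.0
```

drive_tool([
  [[0,0,0],[0,0,0]],
  [[0,0,0],[0,0,0]],
  [[0,0,0],[0,0,0]],
  [[0,0,0],[0,0,0]],
  [[0,0,0],[0,0,0]],
  [[0,0,0],[0,0,0]],
  [[0,0,0],[0,0,0]],
  [[0,0,0],[0,0,0]],
  [[0,0,0],[0,0,0]],
  [[0,0,0],[0,0,0]],
  [[0,0,0],[0,0,0]],
  [[0,0,0],[0,0,0]],
])

```text
clock: 15.65
position: [524.7, 193.5, 182.3]
ee_rot: [0.975, 0.224, -0.0, -0.0]
contact_force: [0.7, -0.1, 0.4]
gripper_width: -0.4
grasp_force: 0.0
```

drive_tool([
  [[0,0,0],[0,0,0]],
  [[0,0,0],[0,0,0]],
  [[0,0,0],[0,0,0]],
  [[0,0,0],[0,0,0]],
  [[0,0,0],[0,0,0]],
  [[0,0,0],[0,0,0]],
  [[0,0,0],[0,0,0]],
  [[0,0,0],[0,0,0]],
  [[0,0,0],[0,0,0]],
  [[0,0,0],[0,0,0]],
  [[0,0,0],[0,0,0]],
  [[0,0,0],[0,0,0]],
])

```text
clock: 16.85
position: [524.7, 193.6, 182.3]
ee_rot: [0.975, 0.224, -0.0, 0.0]
contact_force: [1.4, 0.5, -0.4]
gripper_width: 0.2
grasp_force: 0.0
```

drive_tool([
  [[0,0,0],[0,0,0]],
  [[0,0,0],[0,0,0]],
  [[0,0,0],[0,0,0]],
  [[0,0,0],[0,0,0]],
  [[0,0,0],[0,0,0]],
  [[0,0,0],[0,0,0]],
  [[0,0,0],[0,0,0]],
  [[0,0,0],[0,0,0]],
  [[0,0,0],[0,0,0]],
  [[0,0,0],[0,0,0]],
  [[0,0,0],[0,0,0]],
  [[0,0,0],[0,0,0]],
])

```text
clock: 18.05
position: [524.7, 193.6, 182.3]
ee_rot: [0.975, 0.224, -0.0, 0.0]
contact_force: [0.1, 0.4, -0.5]
gripper_width: 0.1
grasp_force: 0.0
```

drive_tool([
  [[0,0,0],[0,0,0]],
  [[0,0,0],[0,0,0]],
  [[0,0,0],[0,0,0]],
  [[0,0,0],[0,0,0]],
  [[0,0,0],[0,0,0]],
  [[0,0,0],[0,0,0]],
  [[0,0,0],[0,0,0]],
  [[0,0,0],[0,0,0]],
  [[0,0,0],[0,0,0]],
  [[0,0,0],[0,0,0]],
  [[0,0,0],[0,0,0]],
  [[0,0,0],[0,0,0]],
])

```text
clock: 19.25
position: [524.7, 193.6, 182.3]
ee_rot: [0.975, 0.224, 0.0, -0.0]
contact_force: [0.6, 0.8, 0.4]
gripper_width: 0.1
grasp_force: 0.0
```

drive_tool([
  [[0,0,0],[0,0,0]],
  [[0,0,0],[0,0,0]],
  [[0,0,0],[0,0,0]],
  [[0,0,0],[0,0,0]],
  [[0,0,0],[0,0,0]],
  [[0,0,0],[0,0,0]],
  [[0,0,0],[0,0,0]],
  [[0,0,0],[0,0,0]],
  [[0,0,0],[0,0,0]],
  [[0,0,0],[0,0,0]],
  [[0,0,0],[0,0,0]],
  [[0,0,0],[0,0,0]],
])

```text
clock: 20.45
position: [524.7, 193.6, 182.3]
ee_rot: [0.975, 0.224, -0.0, 0.0]
contact_force: [0.2, 0.0, 0.1]
gripper_width: -0.0
grasp_force: 0.0
```

drive_tool([
  [[0,0,0],[0,0,0]],
  [[0,0,0],[0,0,0]],
  [[0,0,0],[0,0,0]],
  [[0,0,0],[0,0,0]],
  [[0,0,0],[0,0,0]],
  [[0,0,0],[0,0,0]],
  [[0,0,0],[0,0,0]],
  [[0,0,0],[0,0,0]],
  [[0,0,0],[0,0,0]],
  [[0,0,0],[0,0,0]],
  [[0,0,0],[0,0,0]],
  [[0,0,0],[0,0,0]],
])

```text
clock: 21.65
position: [524.7, 193.5, 182.3]
ee_rot: [0.975, 0.224, -0.0, 0.0]
contact_force: [0.0, 0.1, 0.4]
gripper_width: 0.1
grasp_force: 0.0
```

drive_tool([
  [[0,0,0],[0,0,0]],
  [[0,0,0],[0,0,0]],
  [[0,0,0],[0,0,0]],
  [[0,0,0],[0,0,0]],
  [[0,0,0],[0,0,0]],
  [[0,0,0],[0,0,0]],
  [[0,0,0],[0,0,0]],
  [[0,0,0],[0,0,0]],
  [[0,0,0],[0,0,0]],
  [[0,0,0],[0,0,0]],
  [[0,0,0],[0,0,0]],
  [[0,0,0],[0,0,0]],
])

```text
clock: 22.85
position: [524.7, 193.6, 182.3]
ee_rot: [0.975, 0.224, 0.0, -0.0]
contact_force: [-0.4, 0.2, -0.4]
gripper_width: -0.0
grasp_force: 0.0
```

```bash
python3 - <<'E'
from h import *
for i in range(10): obs("top")
E
```

```text
top 22.85 [('chip', 165, np.float64(90.4), 6.0257), ('post', 33, np.float64(105.3), 6.0144)]
top 22.9 [('chip', 167, np.float64(90.6), 6.0292), ('post', 34, np.float64(105.3), 6.0144)]
top 22.95 [('chip', 168, np.float64(90.6), 6.0292), ('post', 33, np.float64(105.3), 6.0144)]
top 23.0 [('chip', 170, np.float64(90.6), 6.0292), ('post', 34, np.float64(105.3), 6.0144)]
top 23.05 [('chip', 171, np.float64(90.6), 6.0292), ('post', 34, np.float64(105.3), 6.0144)]
top 23.1 [('chip', 166, np.float64(90.4), 6.0257), ('post', 33, np.float64(105.5), 6.015)]
top 23.15 [('chip', 168, np.float64(90.6), 6.0292), ('post', 33, np.float64(105.5), 6.015)]
top 23.2 [('chip', 168, np.float64(90.6), 6.0292), ('post', 33, np.float64(105.3), 6.0144)]
top 23.25 [('chip', 168, np.float64(90.6), 6.0292), ('post', 34, np.float64(105.3), 6.0144)]
top 23.3 [('chip', 170, np.float64(90.6), 6.0264), ('post', 34, np.float64(105.4), 6.0173)]
```

drive_tool([
  [[1.2,1.8,0],[0,0,0]],
  [[1.8,2.8,0],[0,0,0]],
  [[1.8,2.8,0],[0,0,0]],
  [[1.8,2.8,0],[0,0,0]],
  [[1.7,2.6,0],[0,0,0]],
  [[1.2,1.8,0],[0,0,0]],
  [[0,0,2],[0,0,0]],
  [[0,0,3],[0,0,0]],
  [[0,0,1.5],[0,0,0]],
  [[0,0,0.5],[0,0,0]],
  [[0,0,0],[0,0,0]],
  [[0,0,0],[0,0,0]],
])

```text
clock: 24.55
position: [674.7, 103.9, 113.5]
ee_rot: [0.975, 0.224, 0.001, 0.0]
contact_force: [0.0, -0.8, -0.6]
gripper_width: 0.3
grasp_force: 0.0
```

```bash
python3 - <<'E'
from h import *
s=arm.read_state();d=get_image("wrist");print(s["position"],s["joint_vel"].round(3))
b,_=blobs(d["img"],*COP,(0,0,640,480),100)
for x in b: print(x,wonz(d,s,x[1],72).round(1))
cv2.imwrite("pics/f.png",d["img"][:,:,::-1]);obs("top");obs("top")
E
```

```text
[674.65341648 103.86598382 113.54102193] [ 0.001 -0.011  0.006 -0.001  0.003 -0.   ]
(53206, [489.8, 78.5], [192, 0, 448, 237]) [791.9  77.1  72. ]
(3705, [316.7, 274.4], [271, 235, 93, 72]) [677.2 104.7  72. ]
top 24.6 [('chip', 23, np.float64(84.2), 6.0191), ('post', 34, np.float64(105.3), 6.0144)]
top 24.65 [('post', 34, np.float64(105.1), 6.019)]
```

View pics/f.png

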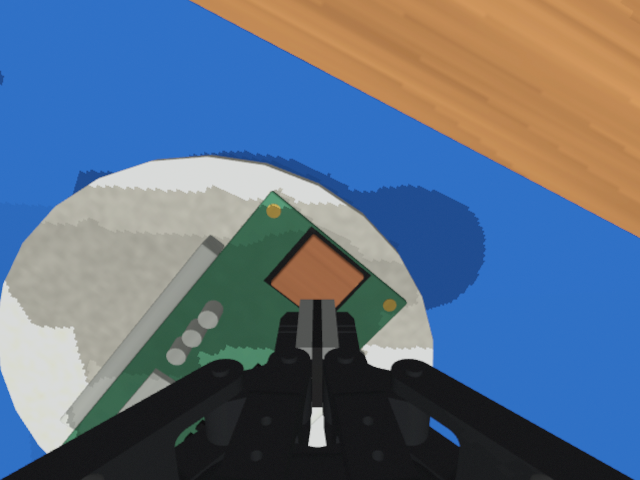

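The wrist picture shows the resting chip centred near (317,278). That is about (676,104) mm, within about 3 mm of the grip point, so I'm handing in.

```bash
python3 -c "
from bench import arm
print(arm.job_done())"
```

```text
the job is handed in; nothing more can be done
None
```

The turntable was spun to about 1.6 rad/s, the gripper tracked the processor for about 4.5 s above 0.8 rad/s, and the job was handed in at about 25 s with the gripper within about 3 mm of centre over the resting processor; the hand-in returned no verdict.

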